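# Slant the plaster spatula out of the short-travel drawer and hold it over the mixing bowl

## Task

Pull the upper drawer of the instrument chest out to its stop and leave it open; even then it uncovers only part of the long plaster spatula, so lift the handle end and draw the spatula out slantwise from under the chest's top. Finish while still holding the spatula in the gripper, ready to mix: the blade's tip just above the mixing bowl, within its rim as seen from above and no more than a hand's breadth above it, the whole spatula higher than the rim and touching nothing else. Leave the bowl, the jar, the dropper bottle and the small carver where they are (the carver rides along in its drawer).

Things in the scene. Friction and masses are not known exactly. Their poses are not given: they have to be found in the camera images.
- chest: White two-drawer instrument chest fixed on the bench, 275 deep (x) x 226 wide (y) x 134 mm high. Origin: centre of its underside; x points from its front (facing the robot) to its back, y left, z up. Top panel 10 mm thick, underside 124 mm above the bench, front edge at x = -0.1375. The lower drawer stays shut; its bar handle is 42 mm above the bench, 49 mm ahead of the front edge.
- drawer (a joint): Travel of the upper drawer in m: 0 shut, grows as it is pulled along the chest's -x, hard stop at 0.125. Starts 0.045 to 0.065 open, stays where left; 2 to 3 N moves it. The opening, from the front panel's inner face to the front edge of the chest's top, is as long as the travel. Front panel 14 mm thick, 226 wide, 68 to 120 mm above the bench.
- drawer_floor (a point): Point on the floor of the upper drawer's main bay, against the front panel, mid-width; moves with the drawer. Floor 74 mm above the bench, so 50 mm below the chest's top panel; 250 mm long inside. Main bay 140 mm wide (chest y -0.098 to 0.042), narrow side bay 50 mm wide (y 0.048 to 0.098); side walls and divider rise to 114 mm above the bench.
- drawer_handle (a point): Middle of the upper drawer's bar handle: steel bar about 10 mm thick, 100 mm long across the drawer (along the chest's y), 98 mm above the bench, its axis 35 mm in front of the drawer's front panel, with free space behind and in front for fingers from above.
- chest_lip (a point): Lower front edge of the chest's top panel, above the middle of the drawer's main bay; 124 mm above the bench. The spatula must pass below this edge and over the drawer's front panel.
- spatula: Plaster spatula, 205 mm long, about 75 g, lying flat in the drawer's main bay, handle towards the robot, only its end showing at first. Wooden handle 100 long, 18 wide, 14 thick; steel blade 105 long, 24 wide, 3 thick, flush with the handle's underside. Origin: underside, mid-length (2.5 mm into the blade); x points to the blade's tip, z up. Balance point about 9 mm from it towards the handle.
- spatula_tip (a point): Far end of the blade, 102.5 mm from the spatula's origin along its +x, at mid-thickness of the blade.
- spatula_butt (a point): Free end of the handle, 102.5 mm from the spatula's origin along its -x, at mid-thickness of the handle.
- bowl: Plain grey rubber mixing bowl, open at the top, standing loose on the bench to the left or to the right of the chest; mouth 130 mm across, 75 mm high, wall 4 mm, 0.25 kg. Origin: centre of its underside.
- bowl_rim (a point): Centre of the bowl's mouth, 75 mm above the bench.
- jar: Clear round screw-lid jar of plaster, 84 mm across, 110 mm high, standing on the side of the chest where the bowl is not. Bystander. Origin: centre of its underside.
- dropper: Small white dropper bottle, 36 mm across, 84 mm high, standing well back on the top of the chest. Bystander. Origin: centre of its underside.
- carver: Thin wax carver 130 mm long, 10 mm thick, lying in the drawer's narrow side bay. Bystander; it stays in the drawer. Origin: middle of its length, on its underside.
Things that resemble listed ones, but are neither listed nor needed, are in the scene too. Of the things that look like the bowl, the largest one is meant.

How it is judged:
By the outcome, as a careful person would: the job done as asked, in the order asked, and still so for the second after the job is handed in, while the arm keeps its last pose, push and grip.
It also fails if it takes over 58 s, if anything falls off the work surface, if the arm or the gripper's body presses on something with over 40 N, if the wrist force passes 120 N, or if a joint passes its speed limit or range.

## Robot

A 6-joint arm with a two-finger parallel gripper is mounted at the origin on the work surface. World frame = base frame: x ahead of the robot, y to its left, z up, the work surface at z = 0. Lengths are in m, angles in degrees, forces in N, time in s.
With the tool pointing down it reaches from about 0.3 to 0.75 m from the base axis. Payload 8.5 kg.
Tool frame: the origin (TCP) lies on the centre line of the jaws, within the pads' length; the fingertips stand 17 mm ahead of it and the grasp point (between the pads) lies 2 mm behind it; z points along the fingers, y is the direction in which the jaws open and shut (so a half turn about z gives the same grasp; the last joint's range is limited). The gripper opens to 85 mm and grips with 20 to 120 N. Pads are 22 mm wide; open, the fingers measure 114 mm over their backs; the gripper's body (76 mm by 85 mm) begins 54 mm behind the grasp point. The pads swing forward as they close: fully open they stand 13 mm farther back than shut.
Start: joints at [-83.383, 21.807, 74.336, -0, 83.858, -12.336], TCP at [0.179, -0.52, 0.248] pointing down, gripper open.
Joint ranges: [-178.18, 178.18], [-50.72, 133.34], [12.68, 142.11], [-81.47, 261.47], [9.98, 163.14], [-165.26, 165.26]. Speed limits (degrees/s): [136.94, 136.94, 180, 180, 180, 180].

## Interface

Orientations are given as a 3x3 rotation matrix whose columns are the frame's x, y, z axes.
In Python, from rig import env, imaging, close_job gives the robot as it stands.
- The arm moves only by the tool step_arm, never from a script. Its argument "steps" is one flat list of numbers, 7 for each row, row after row: the opening, from 0 (shut) to 1 (fully open), then the shift along the tool's x, y, z as a fraction of full scale, then the turn, a rotation vector about the tool's x, y, z as a fraction of full scale. A call has 1 to 10 rows; each row is the pose to reach, as a shift and turn from the pose commanded when the call began, along the tool's axes at that moment; what a row does not reach only later rows make up. Full scale, the value 1, is 0.3 m for a shift and 45 degrees for a turn. A row lasts 1/10 s, in which the tool goes at most 50 mm and 8.59 degrees, less where a joint would pass 70% of its speed; a pose out of reach is approached as far as the arm can. A call with a number of a shift or a turn outside -1 to 1 is refused whole. A call with a gripper value outside its range is refused whole. The fingers move at their own pace and stop on an object; "grip_force" is the grip in N (left out, the last holds). Time passes only in rows, so rows that repeat a pose let the fingers close. It gives the time, the measured TCP pose, the force and the opening at its end, in the units of the state.
- env.observe(): the state, without advancing time (a new reading comes with each control period).
- imaging.get_image(name): name is "side" or "top" or "wrist"; returns (picture, depth): 480x640x3 uint8, blue, green, red; 480x640 float32, m along the optical axis (not along the pixel's ray), 0 where there is no reading.
- imaging.get_calibration(name): a dict with "camera_matrix" (3x3 intrinsics, pixels), "world_from_camera" (4x4, takes a point from camera to world coordinates). Camera axes: x right, y down, z forward; pixel columns grow to the right and rows downward; lengths in m; the calibration is good to about 2 mm. A picture is of the moment at which its call begins: read the wrist's pose just before it. get_calibration takes no time and is no camera call; for the wrist camera it gives the pose at the moment of the call.
- close_job(): hands the job in, once; it reports no verdict.
Trained networks look in the newest picture that a camera, given by its name, has taken for a name from the list of things; names that differ only in an ending like _2 or _b are one class to them, and where a whole thing is asked for, a point or a joint stands for the part that bears it (a point fixed in the world has none). Each returns a list of dicts, best first, with "score" (0 to 1); they miss things now and then, are a little off and sometimes report something else, mostly with a low value. They report only what shows in the picture. A call takes as long as a camera call. They do not tell look-alikes from the thing itself.
- imaging.spot_in(camera, target): "pixel" ([column, row] in pixels, amid what is visible of it).
- imaging.regions_of(camera, target): "mask" (480x640 bool, what is visible of it) and "pixel" ([column, row] in pixels, amid what is visible of it).
- imaging.pinpoint(camera, target): "pixel" ([column, row] in pixels: a listed point, or the origin of a listed thing).
The state is a dict: "time_s": time; "q": joint angles; "qvel": joint speeds; "joint_efforts": joint torques, N m; "position": TCP position; "tool_rot": TCP orientation; "ft_force": force on the tool from outside, world axes, zero at the start; "wrist_torque": the same for the moment, N m; "grip_width": finger opening in m.
Only numpy, scipy, OpenCV 4.12 (cv2) and the standard library are available. Lean on these libraries where they do the work, as an engineer would, in place of code of your own. Each camera call takes 0.05 s, during which the arm holds its last target.

## Working session

There is one attempt and no reset: what is moved stays moved. The work goes in short steps, Python scripts to look and compute and a tool call to move; the robot and the scene stay as the last step left them, time stands still between calls to the robot, and variables do not carry over. Pictures are saved under pics/ and viewed, and the job is handed in when it is done.

Besides the shell and the picture viewer there is one more tool, called after ">>>" as name(argument=value, ...), one argument or row to a line, values as JSON. step_arm: Moves the arm, as the interface text tells. Shift numbers are shares of 0.3 m and turn numbers shares of 45 degrees, none past 1 either way. Its arguments: {"type":"object","properties":{"steps":{"type":"array","items":{"type":"number"}},"grip_force":{"type":"number"}},"required":["steps"]}

```bash
ls; mkdir -p pics
cat > h.py <<'E'
import numpy as np, cv2
from rig import env, imaging, close_job
def grab(cam,fn=None):
    im,d=imaging.get_image(cam); c=imaging.get_calibration(cam)
    if fn: cv2.imwrite('pics/'+fn+'.png',im)
    return im,d,c
def px2w(p,d,c,z=None):
    K=np.array(c['camera_matrix']);T=np.array(c['world_from_camera'])
    r=np.array([(p[0]-K[0,2])/K[0,0],(p[1]-K[1,2])/K[1,1],1.])
    if z is not None:
        rw=T[:3,:3]@r; s=(z-T[2,3])/rw[2]; return T[:3,3]+s*rw
    u,v=int(round(p[0])),int(round(p[1]))
    w=d[max(0,v-2):v+3,max(0,u-2):u+3]; w=w[w>0]
    if not len(w): return None
    return T[:3,:3]@(r*np.median(w))+T[:3,3]
def w2px(P,c):
    K=np.array(c['camera_matrix']);T=np.array(c['world_from_camera'])
    q=T[:3,:3].T@(np.asarray(P)-T[:3,3]); q=K@q; return q[:2]/q[2]
E
python3 - <<'E'
from h import *
np.set_printoptions(precision=4,suppress=True)
s=env.observe(); print(s['time_s'],s['position'],s['tool_rot'],s['grip_width'])
for cam in ['top','side']:
    im,d,c=grab(cam,cam+'0')
    print(cam,c['camera_matrix'],c['world_from_camera'])
    for t in ['chest','drawer_handle','chest_lip','spatula','spatula_butt','drawer_floor','bowl','bowl_rim','jar','dropper','carver']:
        try:
            for r in imaging.pinpoint(cam,t)[:3]:
                print(t,round(r['score'],2),np.array(r['pixel']),px2w(r['pixel'],d,c))
        except Exception as e: print(t,e)
print(env.observe()['time_s'])
E
```

```text
pics
0.0 [ 0.1786 -0.5199  0.2477] [[ 0.9458  0.3248 -0.0002]
 [ 0.3248 -0.9458  0.0015]
 [ 0.0003 -0.0014 -1.    ]] 0.08512110899877594
top [[456.169    0.     333.1088]
 [  0.     456.169  236.6305]
 [  0.       0.       1.    ]] [[-0.0261 -0.981   0.1924  0.4069]
 [-0.9995  0.0291  0.0128  0.031 ]
 [-0.0182 -0.1919 -0.9812  0.9915]
 [ 0.      0.      0.      1.    ]]
chest 0.69 [357.1 171.9] [ 0.7031 -0.0084  0.1349]
drawer_handle 0.61 [350.4 273.6] [0.5065 0.0108 0.1032]
chest_lip 0.73 [365.1 219.8] [ 0.6171 -0.0231  0.0872]
spatula_butt 0.74 [363.5 236.4] [ 0.5829 -0.0185  0.087 ]
bowl 0.96 [168.9 343.5] [0.3797 0.3987 0.0033]
bowl 0.95 [199.  278.2] [0.5168 0.3381 0.0052]
bowl 0.94 [270.2 334.9] [0.392  0.1829 0.004 ]
bowl_rim 0.9 [266.8 329.5] [0.4035 0.1901 0.004 ]
bowl_rim 0.86 [157.9 346.4] [0.3745 0.4197 0.0091]
bowl_rim 0.69 [187.7 273.5] [0.5273 0.3621 0.0084]
jar 0.68 [520.8 305.8] [ 0.4356 -0.3129  0.1031]
dropper 0.84 [388.2 146. ] [ 0.7378 -0.0669  0.1772]
carver 0.17 [518.5 305. ] [ 0.4377 -0.314   0.0893]
side [[520.1201   0.     319.6239]
 [  0.     520.1201 234.7
[... 469 characters left out ...]
[0.5231 0.3458 0.006 ]
spatula 0.64 [238.4 190.9] [ 0.7512 -0.0499  0.1451]
spatula_butt 0.55 [321.5 227.2] [ 0.5754 -0.0254  0.0757]
spatula_butt 0.35 [303.8 209.7] [ 0.618  -0.0696  0.08  ]
spatula_butt 0.28 [244.3 248.2] [0.7135 0.0931 0.1337]
drawer_floor 0.79 [329.4 231.6] [0.5551 0.0251 0.1203]
bowl 0.74 [333.2 409.9] [0.523  0.3421 0.0054]
bowl 0.69 [404.  341.2] [0.3959 0.1928 0.0034]
bowl 0.63 [416.7 449.3] [0.3783 0.397  0.0037]
bowl_rim 0.82 [420.6 442. ] [0.3713 0.3843 0.0039]
bowl_rim 0.77 [339.1 393.1] [0.5146 0.312  0.0096]
bowl_rim 0.7 [247.7 248.5] [0.7069 0.093  0.1334]
jar 0.64 [383.7 162.3] [ 0.4409 -0.305   0.0253]
dropper 0.67 [236.7 190.6] [ 0.7547 -0.05    0.1455]
1.2
```

View pics/top0.png

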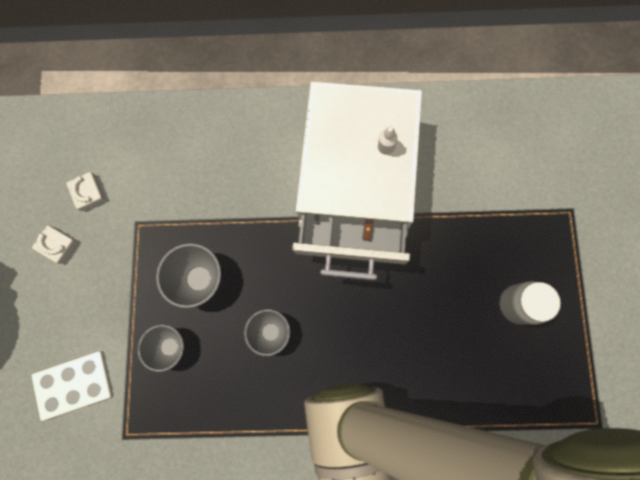

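View pics/side0.png

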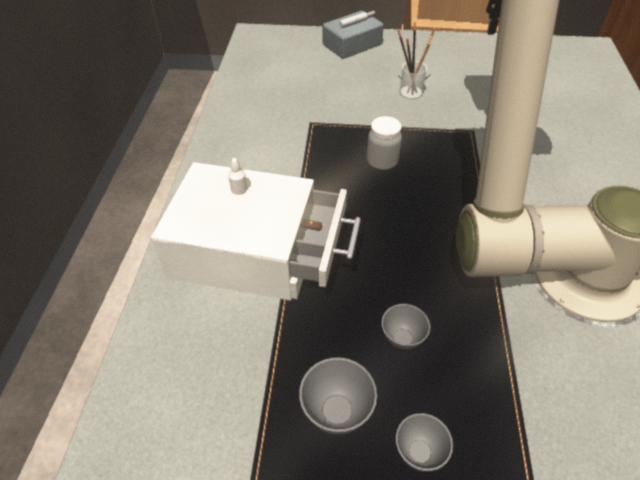

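The top picture shows the chest with its upper drawer partly open. The bar handle is at (349,273) and the brown spatula butt at (368,230). There are three bowl look-alikes: (189,275) is the largest, and (161,347) and (267,332) are smaller. I choose (189,275). The jar is at (530,303), and the arm is out of the way. I'll measure from these pictures and check crops.

Run:
```python
from h import *
np.set_printoptions(precision=4,suppress=True)
im=cv2.imread('pics/top0.png'); c=imaging.get_calibration('top')
a=cv2.resize(im[70:290,270:450],None,fx=3,fy=2.7,interpolation=cv2.INTER_CUBIC)
a=cv2.resize(im[70:290,270:450],None,fx=2.7,fy=2.7,interpolation=cv2.INTER_CUBIC)
cv2.imwrite('pics/c1.png',a)
b=cv2.resize(im[230:380,125:305],None,fx=3,fy=3,interpolation=cv2.INTER_CUBIC); cv2.imwrite('pics/c2.png',b)
g=cv2.cvtColor(im,cv2.COLOR_BGR2GRAY)
m=((g>150)*255).astype(np.uint8); cs,_=cv2.findContours(m,0,2)
for k in cs:
    if cv2.contourArea(k)>5000:
        print(cv2.contourArea(k),cv2.boundingRect(k)); print(cv2.approxPolyDP(k,4,True)[:,0].tolist())
```

```text
136865.5 (0, 71, 640, 409)
[[0, 97], [0, 260], [18, 272], [12, 287], [19, 294], [21, 319], [16, 348], [0, 371], [0, 479], [317, 479], [307, 437], [120, 440], [132, 224], [136, 219], [297, 211], [412, 221], [420, 121], [438, 125], [433, 210], [576, 208], [600, 397], [612, 425], [639, 428], [639, 75], [43, 71], [39, 96]]
```

View pics/c1.png

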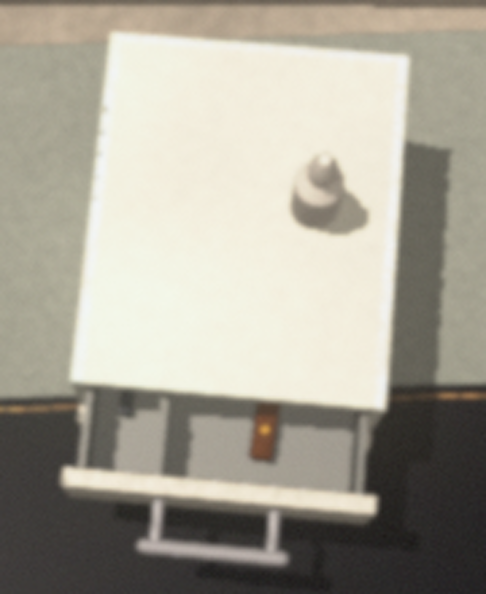

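View pics/c2.png

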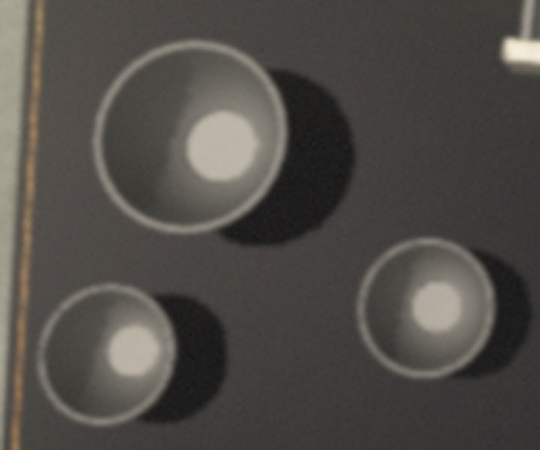

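Run:
```python
from h import *
np.set_printoptions(precision=4,suppress=True)
c=imaging.get_calibration('top')
f=lambda p,z:px2w(np.array(p)/2.7+[270-.3,70-.3],None,c,z)
C=[f(p,.134) for p in [(112,33),(409,56),(386,408),(73,381)]]
for x in C: print('corner',x)
BL,BR,FR,FL=C
print('w',np.linalg.norm(BL-BR),np.linalg.norm(FL-FR),'d',np.linalg.norm(BL-FL),np.linalg.norm(BR-FR))
yaw=[np.degrees(np.arctan2(*(a-b)[1::-1])) for a,b in [(BL,FL),(BR,FR)]]; print(yaw,[np.degrees(np.arctan2(-(a-b)[0],(a-b)[1])) for a,b in [(FL,FR),(BL,BR)]])
O=sum(C)/4; print('chest',O)
y=np.radians(np.mean(yaw)); ex=np.array([np.cos(y),np.sin(y),0]); ey=np.array([-np.sin(y),np.cos(y),0])
loc=lambda P:(np.dot(P-O,ex),np.dot(P-O,ey),P[2])
for n,p,z in [('hL',(138,545),.103),('hR',(288,558),.103),('panelFL',(62,475),.12),('panelR',(378,500),.12),('panel_fl',(62,487),.12),('spLtop',(257,402),.088),('spLb',(250,458),.088),('spRtop',(279,404),.088),('spRb',(273,462),.088),('div',(166,440),.114),('rwall',(357,440),.114)]:
    P=f(p,z); print(n,P,'local',np.array(loc(P)))
g=lambda p:px2w(np.array(p)/3+[125-.3,230-.3],None,c,.075)
print('bowl',g((191,136)),np.linalg.norm(g((95,136))-g((288,136))),np.linalg.norm(g((191,40))-g((191,233))))
```

```text
corner [0.9    0.0787 0.134 ]
corner [ 0.8728 -0.145   0.134 ]
corner [ 0.6014 -0.1115  0.134 ]
corner [0.6281 0.1114 0.134 ]
w 0.2253914510763556 0.22450988545239434 d 0.27381268328015407 0.273476469362728
[np.float64(-6.84884650362017), np.float64(-7.033518555064154)] [np.float64(-6.825449583746903), np.float64(-6.911369688198115)]
chest [ 0.7506 -0.0166  0.134 ]
hL [0.5122 0.0685 0.103 ] local [-0.2469  0.0556  0.103 ]
hR [ 0.4997 -0.0396  0.103 ] local [-0.2463 -0.0532  0.103 ]
panelFL [0.5623 0.1214 0.12  ] local [-0.2036  0.1142  0.12  ]
panelR [ 0.5375 -0.1042  0.12  ] local [-0.2009 -0.1127  0.12  ]
panel_fl [0.5535 0.1215 0.12  ] local [-0.2123  0.1132  0.12  ]
spLtop [ 0.6194 -0.0227  0.088 ] local [-0.1295 -0.0219  0.088 ]
spLb [ 0.5767 -0.0158  0.088 ] local [-0.1727 -0.0202  0.088 ]
spRtop [ 0.6174 -0.0392  0.088 ] local [-0.1295 -0.0385  0.088 ]
spRb [ 0.5732 -0.0328  0.088 ] local [-0.1741 -0.0375  0.088 ]
div [0.587 0.046 0.114] local [-0.17    0.0424  0.114 ]
rwall [ 0.5828 -0.0925  0.114 ] local [-0.1574 -0.0956  0.114 ]
bowl [0.516  0.3382 0.075 ] 0.13111750705338787 0.13092495029659967
```

Measurements agree with the given sizes: the chest comes out 225x274 mm with yaw -6.9°, and the bowl's mouth 131 mm. The drawer is about 60 mm open. The crop confirms that the bowl at (189,275) is the largest. Next I move to above the handle, in two parts.

```bash
cat >> h.py <<'E'
from scipy.spatial.transform import Rotation as R
O=np.array([.7506,-.0166,0]); YAW=np.radians(-6.9)
def chest(p): return O+R.from_euler('z',YAW).apply(p)
def down(phi,pitch=0):
    "tool pointing down, tool x at yaw phi; pitch>0 lifts the -x side (turn about tool y)"
    p=np.radians(phi)
    M=np.array([[np.cos(p),np.sin(p),0],[np.sin(p),-np.cos(p),0],[0,0,-1.]])
    return M
def row(P,M=None):
    s=env.observe(); T=np.array(s['tool_rot']); p=np.array(s['position'])
    sh=T.T@(np.asarray(P)-p)/.3
    rv=np.zeros(3) if M is None else R.from_matrix(T.T@M).as_rotvec(degrees=True)/45
    print('t',s['time_s'],'p',np.round(p,4),'F',np.round(s['ft_force'],1),'w',round(s['grip_width'],4)); print('row',np.round(sh,4),np.round(rv,4),'dist',np.linalg.norm(sh)*.3,'ang',np.linalg.norm(rv)*45)
E
python3 -c "
from h import *
print(chest([-.2466,.001,.2]))
row([.342,-.253,.248],down(51)); row([.506,.0145,.2],down(83.1))"
```

```text
[0.50590618 0.0140185  0.2       ]
t 1.2 p [ 0.1786 -0.5202  0.2483] F [-0.5 -0.7  0.4] w 0.0853
row [ 0.8043 -0.6653  0.0011] [ 0.      0.     -0.7121] dist 0.3131387669891168 ang 32.044076129702425
t 1.2 p [ 0.1786 -0.5202  0.2483] F [-0.5 -0.7  0.4] w 0.0853
row [ 1.6109 -1.3311  0.1611] [ 0.      0.     -1.4254] dist 0.628769621591827 ang 64.14407612866945
```

>>> step_arm(
  steps=[0.5,0.805,-0.665,0,0,0,-0.71,0.5,0.805,-0.665,0,0,0,-0.71,0.5,0.805,-0.665,0,0,0,-0.71,0.5,0.805,-0.665,0,0,0,-0.71,0.5,0.805,-0.665,0,0,0,-0.71,0.5,0.805,-0.665,0,0,0,-0.71,0.5,0.805,-0.665,0,0,0,-0.71,0.5,0.805,-0.665,0,0,0,-0.71],
)

```text
time_s: 2.0
position: [0.3429, -0.2518, 0.2486]
tool_rot: [[0.628, 0.778, 0.0], [0.778, -0.628, -0.001], [-0.0, 0.001, -1.0]]
ft_force: [0.1, -1.3, 0.4]
grip_width: 0.0429
```

```bash
python3 -c "
from h import *
row([.506,.0145,.18],down(83.1)); print(env.observe()['q'])"
```

```text
t 2.0 p [ 0.3429 -0.2518  0.2486] F [ 0.1 -1.3  0.4] w 0.0429
row [ 1.0322 -0.1346  0.2284] [ 7.000e-04  4.000e-04 -7.114e-01] dist 0.31970866440743506 ang 32.011870753904304
[-5.23210171e+01  9.17842258e+00  9.23823695e+01 -2.24695552e-03
  7.84034922e+01 -1.34087148e+01]
```

>>> step_arm(
  steps=[0.3,1,-0.135,0.16,0,0,-0.71,0.3,1,-0.135,0.16,0,0,-0.71,0.3,1,-0.135,0.16,0,0,-0.71,0.3,1,-0.135,0.16,0,0,-0.71,0.3,1,-0.135,0.16,0,0,-0.71,0.3,1,-0.135,0.16,0,0,-0.71,0.3,1,-0.135,0.16,0,0,-0.71,0.3,1,-0.135,0.16,0,0,-0.71],
)

```text
time_s: 2.8
position: [0.5006, 0.005, 0.1997]
tool_rot: [[0.123, 0.992, -0.001], [0.992, -0.123, -0.0], [-0.0, -0.001, -1.0]]
ft_force: [0.2, -0.2, 1.5]
grip_width: 0.0258
```

Run:
```python
from h import *
row([.506,.0145,.102],down(83.1))
im,d,c=grab('wrist','w1'); 
for t in ['drawer_handle','spatula_butt']:
    for r in imaging.pinpoint('wrist',t)[:2]: print(t,r['score'],r['pixel'],px2w(r['pixel'],d,c), px2w(r['pixel'],d,c,.098 if 'h' in t[:8] else .081))
```

```text
t 2.8 p [0.5006 0.005  0.1997] F [ 0.2 -0.2  1.5] w 0.0258
row [0.0339 0.0144 0.3256] [-0.0012  0.0003 -0.0041] dist 0.09830712106536346 ang 0.19115508824451521
drawer_handle 0.96 [322.1, 233.5] [0.50698415 0.01765868 0.10382265] [0.5069229  0.01620845 0.098     ]
spatula_butt 0.62 [420.9, 270.5] [ 0.57532219 -0.02418448  0.0830916 ] [ 0.57589041 -0.02502121  0.081     ]
```

View pics/w1.png

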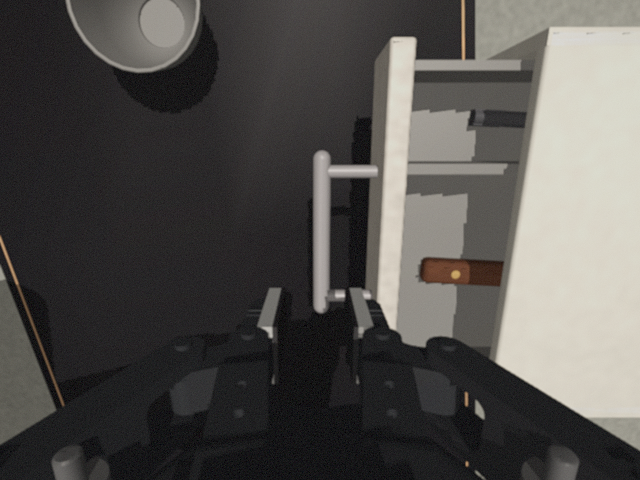

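The wrist view shows the bar at (321,230) parallel to the fingers, with its middle at (0.507,0.016). The spatula butt is at (425,270). Now I descend and grip the bar.

>>> step_arm(
  steps=[0.3,0.036,0.018,0.1,0,0,0,0.3,0.036,0.018,0.2,0,0,0,0.3,0.036,0.018,0.325,0,0,0,0.3,0.036,0.018,0.325,0,0,0,0.3,0.036,0.018,0.325,0,0,0,0,0.036,0.018,0.325,0,0,0,0,0.036,0.018,0.325,0,0,0,0,0.036,0.018,0.325,0,0,0],
  grip_force=40,
)

```text
time_s: 3.75
position: [0.5075, 0.0146, 0.1048]
tool_rot: [[0.124, 0.992, 0.003], [0.992, -0.124, -0.002], [-0.001, 0.004, -1.0]]
ft_force: [-2.9, -3.5, 8.2]
grip_width: 0.0091
```

Run:
```python
from h import *
row(chest([-.2466-.065,.001,.102]),down(83.1))
```

```text
t 3.75 p [0.5075 0.0146 0.1048] F [-2.9 -3.5  8.2] w 0.0091
row [-0.0035 -0.2218  0.0084] [ 0.0047  0.0017 -0.0055] dist 0.06659248199038564 ang 0.33348306659587906
```

>>> step_arm(
  steps=[0,0,-0.05,0,0,0,0,0,0,-0.1,0,0,0,0,0,0,-0.15,0,0,0,0,0,0,-0.19,0,0,0,0,0,0,-0.2,0,0,0,0,0,0,-0.2,0,0,0,0],
)

```text
time_s: 4.35
position: [0.4478, 0.022, 0.1048]
tool_rot: [[0.124, 0.992, 0.004], [0.992, -0.124, -0.002], [-0.002, 0.004, -1.0]]
ft_force: [-2.9, -5.5, 10.0]
grip_width: 0.0093
```

>>> step_arm(
  steps=[0,0,-0.01,0,0,0,0,0,0,-0.02,0,0,0,0,0,0,-0.026,0,0,0,0,0,0,-0.026,0,0,0,0],
)

```text
time_s: 4.75
position: [0.441, 0.0229, 0.1048]
tool_rot: [[0.124, 0.992, 0.006], [0.992, -0.124, -0.002], [-0.002, 0.006, -1.0]]
ft_force: [0.3, -4.6, 7.3]
grip_width: 0.0088
```

Run:
```python
from h import *
row(chest([-.2466-.065,.001,.102]),down(83.1))
```

```text
t 4.75 p [0.441  0.0229 0.1048] F [ 0.3 -4.6  7.3] w 0.0088
row [-0.0032  0.0016  0.0093] [ 0.0075  0.0022 -0.0052] dist 0.00298194728292866 ang 0.42290476525946286
```

>>> step_arm(
  steps=[0,0,-0.007,0,0,0,0,0,0,-0.014,0,0,0,0,0,0,-0.014,0,0,0,0],
)

```text
time_s: 5.05
position: [0.4407, 0.0228, 0.1049]
tool_rot: [[0.125, 0.992, 0.015], [0.992, -0.125, -0.003], [-0.001, 0.015, -1.0]]
ft_force: [17.4, -3.7, -8.6]
grip_width: 0.0093
```

>>> step_arm(
  steps=[0,0,-0.007,0,0,0,0,0,0,-0.014,0,0,0,0,0,0,-0.014,0,0,0,0],
)

```text
time_s: 5.35
position: [0.4405, 0.0228, 0.105]
tool_rot: [[0.126, 0.992, 0.024], [0.992, -0.126, -0.004], [-0.001, 0.025, -1.0]]
ft_force: [35.9, -2.6, -25.3]
grip_width: 0.0095
```

The stop has been reached: the TCP no longer moves and the force rises to 36 N. I relax, release the bar and lift.

>>> step_arm(
  steps=[0,0,0.026,0,0,0,0,0,0,0.026,0,0,0,0,0.3,0,0.026,0,0,0,0,0.3,0,0.026,0,0,0,0,0.3,0,0.026,0,0,0,0,0.3,0,0.026,-0.15,0,0,0,0.3,0,0.026,-0.3,0,0,0,0.3,0,0.026,-0.4,0,0,0,0.4,0,0.026,-0.45,0,0,0,0.4,0,0.026,-0.45,0,0,0],
)

```text
time_s: 6.35
position: [0.4393, 0.0239, 0.2396]
tool_rot: [[0.124, 0.992, 0.004], [0.992, -0.124, -0.001], [-0.0, 0.004, -1.0]]
ft_force: [0.1, 0.3, -0.2]
grip_width: 0.0344
```

Run:
```python
from h import *
np.set_printoptions(precision=4,suppress=True)
row(chest([-.2466-.065,.001,.102]),down(83.1)); print(env.observe()['q'])
for cam in ['top','side','wrist']:
    im,d,c=grab(cam,cam+'2')
    for t,z in [('drawer_handle',.098),('spatula_butt',.081),('spatula',.085)]:
        for r in imaging.pinpoint(cam,t)[:2]: print(cam,t,r['score'],r['pixel'],px2w(r['pixel'],d,c), px2w(r['pixel'],d,c,z))
```

```text
t 6.35 p [0.4393 0.0239 0.2396] F [ 0.1  0.3 -0.2] w 0.0344
row [-0.0059  0.0057  0.4587] [ 0.0053  0.0003 -0.0052] dist 0.13762965278393938 ang 0.3363936800599608
[-12.3803  11.0702  91.5414   0.009   77.1478  -5.2473]
top drawer_handle 0.29 [367.8, 221.2] [ 0.6161 -0.0291  0.0778] [ 0.6115 -0.0278  0.098 ]
top spatula_butt 0.82 [363.4, 270.1] [0.4639 0.0063 0.5127] [ 0.5153 -0.016   0.081 ]
top spatula_butt 0.74 [517.1, 304.0] [ 0.4397 -0.3121  0.0876] [ 0.44   -0.3146  0.081 ]
top spatula 0.78 [370.7, 222.3] [ 0.6136 -0.0349  0.078 ] [ 0.612  -0.0344  0.085 ]
side drawer_handle 0.8 [382.4, 242.8] [0.4476 0.0283 0.1001] [0.4474 0.0265 0.098 ]
side spatula_butt 0.77 [352.3, 229.5] [ 0.5096 -0.0221  0.0782] [ 0.5096 -0.0196  0.081 ]
side spatula_butt 0.39 [297.2, 264.5] [0.6108 0.1061 0.1109] [0.6146 0.0831 0.081 ]
side spatula 0.73 [307.1, 222.7] [ 0.606  -0.0253  0.0872] [ 0.6062 -0.0272  0.085 ]
wrist drawer_handle 0.62 [319.9, 235.6] [0.4432 0.0268 0.1036] [0.4431 0.0254 0.098 ]
wrist spatula_butt 0.58 [407.8, 266.3] [ 0.5127 -0.0133  0.0849] [ 0.5136 -0.0148  0.081 ]
wrist spatula 0.65 [519.4, 270.6] [ 0.6032 -0.0269  0.089 ] [ 0.6054 -0.0286  0.085 ]
```

View pics/wrist2.png

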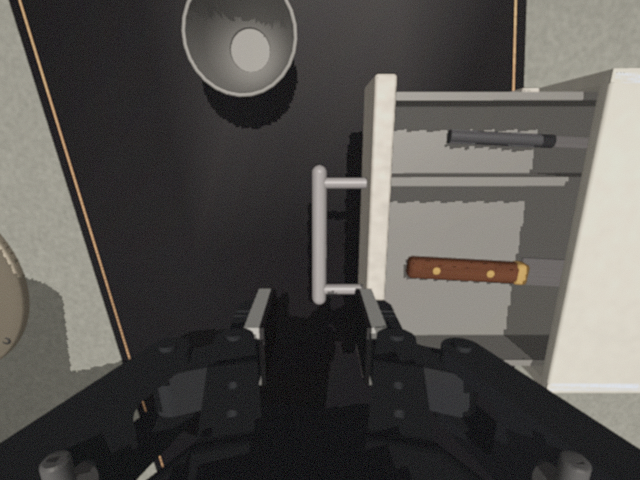

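View pics/top2.png

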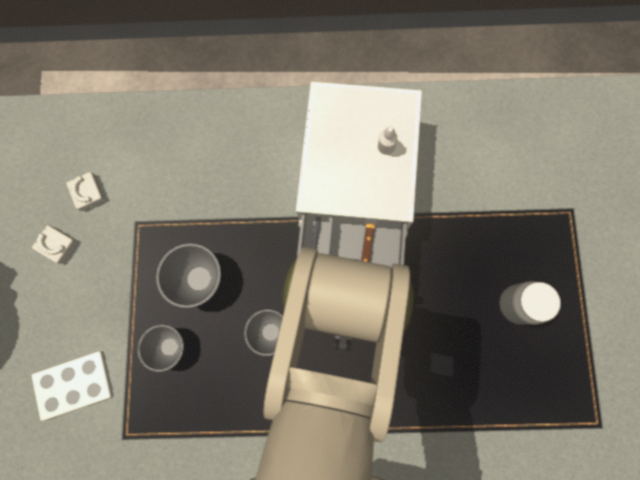

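Run:
```python
from h import *
np.set_printoptions(precision=4,suppress=True)
im=cv2.imread('pics/wrist2.png'); c=imaging.get_calibration('wrist'); 
hsv=cv2.cvtColor(im,cv2.COLOR_BGR2HSV)
m=((hsv[...,1]>110)&(hsv[...,2]>45)&((hsv[...,0]<25)|(hsv[...,0]>170))).astype(np.uint8)*255
m[:, :380]=0; m[:240]=0; m[300:]=0
m=cv2.morphologyEx(m,cv2.MORPH_CLOSE,np.ones((5,5)))
k=max(cv2.findContours(m,0,1)[0],key=cv2.contourArea)
W=np.array([px2w(p[0],None,c,.088)[:2] for p in k],np.float32)
r=cv2.minAreaRect(W); print(r); b=cv2.boxPoints(r); print(b)
x=cv2.boxPoints(cv2.minAreaRect(k)); print(x)
print('handle at', px2w((319.7,236),None,c,.103))
```

```text
((0.5612607002258301, -0.021374983713030815), (0.019400520250201225, 0.10098651051521301), 78.95535278320312)
[[ 0.5098 -0.0212]
 [ 0.609  -0.0406]
 [ 0.6127 -0.0215]
 [ 0.5136 -0.0022]]
[[406.3892 278.582 ]
 [407.4617 256.4884]
 [528.371  262.3578]
 [527.2985 284.4514]]
handle at [0.4432 0.0262 0.103 ]
```

The drawer is now open: the bar lies at chest x = -0.310, so travel is about 0.124–0.126. The handle runs from butt pixel (407,267) to (527,273). Its centre is (0.561,-0.021), yaw about -10.5 to -11°, size 101x19 mm, which matches. Now I turn the tool and go above it.

```bash
python3 -c "
from h import *
row([.5613,-.0214,.19],down(37.9))"
```

```text
t 6.95 p [0.4388 0.0239 0.2377] F [-1.5 -0.2 -0.3] w 0.034
row [-0.0989  0.4239  0.1587] [-5.000e-04  1.000e-04  9.989e-01] dist 0.13900362203283442 ang 44.95093713006681
```

>>> step_arm(
  steps=[0.5,-0.1,0.425,0.1,0,0,1,0.5,-0.1,0.425,0.1,0,0,1,0.5,-0.1,0.425,0.1,0,0,1,0.5,-0.1,0.425,0.1,0,0,1,0.5,-0.1,0.425,0.1,0,0,1,0.5,-0.1,0.425,0.1,0,0,1],
)

```text
time_s: 7.55
position: [0.5618, -0.0219, 0.2073]
tool_rot: [[0.793, 0.61, -0.001], [0.61, -0.793, 0.0], [-0.0, -0.001, -1.0]]
ft_force: [-0.6, 0.1, -0.9]
grip_width: 0.0426
```

>>> step_arm(
  steps=[0.5,0,0,0,0,0,1,0.5,0,0,0,0,0,1,0.5,0,0,0,0,0,1,0.5,0,0,0,0,0,1,0.5,0,0,0,0,0,1,0.5,0,0,0,0,0,1],
)

```text
time_s: 8.15
position: [0.5616, -0.0218, 0.2077]
tool_rot: [[0.992, -0.129, -0.0], [-0.129, -0.992, 0.0], [-0.0, -0.0, -1.0]]
ft_force: [-0.4, 0.4, -0.2]
grip_width: 0.0428
```

Run:
```python
from h import *
row([.5613,-.0214,.15],down(-10.5))
im,d,c=grab('wrist','w3')
```

```text
t 8.15 p [ 0.5616 -0.0218  0.2077] F [-0.4  0.4 -0.2] w 0.0428
row [-0.0011 -0.001   0.1923] [-0.0001  0.0003  0.0685] dist 0.05768019684570567 ang 3.084206459202786
```

View pics/w3.png

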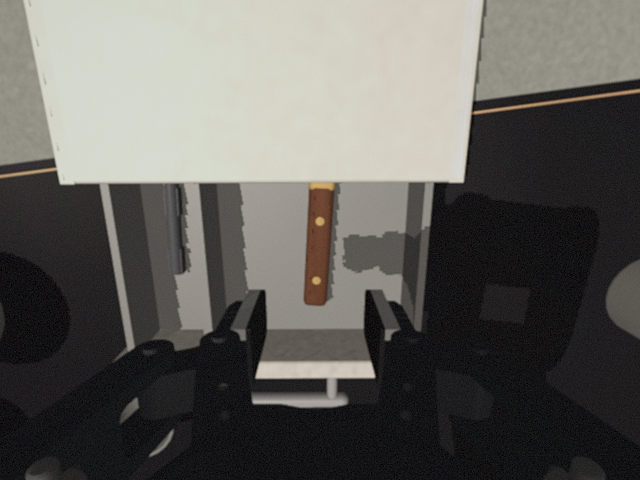

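The wrist view shows the handle from (315,303) to (322,185), centred between the fingers once I turn another 3°. The walls and divider are clear of it. Descending.

>>> step_arm(
  steps=[0.45,-0.001,-0.001,0.1,0,0,0.07,0.45,-0.001,-0.001,0.2,0,0,0.07,0.45,-0.001,-0.001,0.3,0,0,0.07,0.45,-0.001,-0.001,0.35,0,0,0.07,0.45,-0.001,-0.001,0.377,0,0,0.07,0.45,-0.001,-0.001,0.377,0,0,0.07],
)

```text
time_s: 8.8
position: [0.5611, -0.0214, 0.0941]
tool_rot: [[0.984, -0.178, -0.001], [-0.178, -0.984, 0.0], [-0.001, -0.0, -1.0]]
ft_force: [-0.6, -0.7, -0.0]
grip_width: 0.0383
```

Run:
```python
from h import *
row([.5613,-.0214,.0935],down(-10.8))
im,d,c=grab('wrist','w4');grab('side','s4')
```

```text
t 8.8 p [ 0.5611 -0.0214  0.0941] F [-0.6 -0.7 -0. ] w 0.0383
row [ 0.0005 -0.0001  0.0019] [-0.0001  0.0019  0.0118] dist 0.0005821412087403333 ang 0.5391600924828573
```

View pics/w4.png

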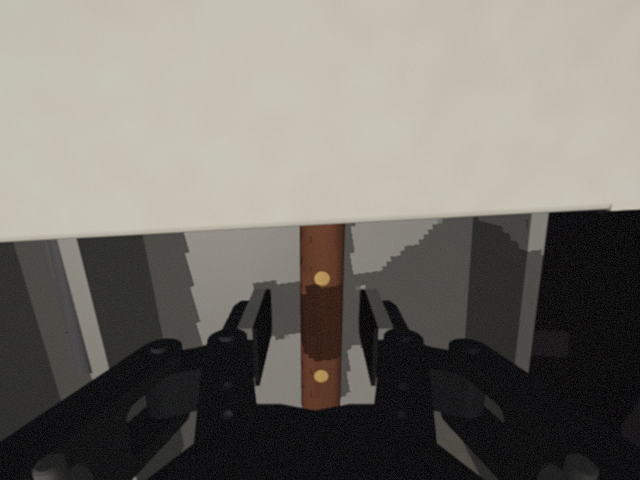

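View pics/s4.png

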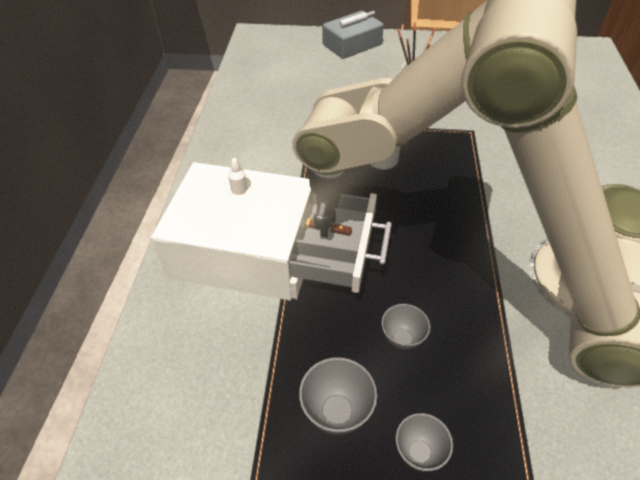

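The handle sits centred between the pads at (321,330), with the fingers clear of the walls. Closing.

>>> step_arm(
  steps=[0,0,0,0.003,0,0,0,0,0,0,0.003,0,0,0,0,0,0,0.003,0,0,0,0,0,0,0.003,0,0,0,0,0,0,0.003,0,0,0,0,0,0,0.003,0,0,0],
  grip_force=70,
)

```text
time_s: 9.5
position: [0.5619, -0.0216, 0.0949]
tool_rot: [[0.984, -0.179, 0.002], [-0.179, -0.984, -0.001], [0.002, 0.0, -1.0]]
ft_force: [0.1, -0.5, 7.4]
grip_width: 0.0157
```

Run:
```python
from h import *
s=env.observe(); T=np.array(s['tool_rot']); p=np.array(s['position'])
row(p,T)
# spatula axis = tool x; tip on floor, 155mm ahead of TCP horizontally
ax=T[:,0]*[1,1,0]; ax/=np.linalg.norm(ax); tip=p+ax*.155; tip[2]=.0755
lat=np.cross([0,0,1],ax)   # left
def pose(th,out,lift):
    Q=R.from_rotvec(lat*np.radians(th))  # + pitches nose(+x) down => tail up
    return tip+Q.apply(p-tip)-ax*out+[0,0,lift],Q.as_matrix()@T
for th,out,lift in [(0,.012,.003),(4,.012,.004),(8,.012,.004),(12,.014,.004),(16,.016,.004)]:
    row(*pose(th,out,lift))
```

```text
t 9.5 p [ 0.5619 -0.0216  0.0949] F [ 0.1 -0.5  7.4] w 0.0157
row [0. 0. 0.] [0. 0. 0.] dist 0.0 ang 0.0
t 9.5 p [ 0.5619 -0.0216  0.0949] F [ 0.1 -0.5  7.4] w 0.0157
row [-0.04    0.     -0.0101] [0. 0. 0.] dist 0.012369316876852986 ang 0.0
t 9.5 p [ 0.5619 -0.0216  0.0949] F [ 0.1 -0.5  7.4] w 0.0157
row [-0.0341  0.     -0.0493] [-0.     -0.0889 -0.    ] dist 0.017983699103992137 ang 4.000000000000002
t 9.5 p [ 0.5619 -0.0216  0.0949] F [ 0.1 -0.5  7.4] w 0.0157
row [-0.0258  0.     -0.0847] [-0.     -0.1778 -0.    ] dist 0.026550399871317732 ang 8.000000000000002
t 9.5 p [ 0.5619 -0.0216  0.0949] F [ 0.1 -0.5  7.4] w 0.0157
row [-0.0216  0.     -0.1194] [-0.     -0.2667 -0.    ] dist 0.036400051034214315 ang 12.000000000000002
t 9.5 p [ 0.5619 -0.0216  0.0949] F [ 0.1 -0.5  7.4] w 0.0157
row [-0.0151  0.     -0.1533] [ 0.000e+00 -3.556e-01 -1.000e-04] dist 0.04620457968761355 ang 15.999999999999993
```

>>> step_arm(
  steps=[0,-0.01,0,-0.01,0,0,0,0,-0.04,0,-0.012,0,0,0,0,-0.035,0,-0.049,0,-0.09,0,0,-0.026,0,-0.085,0,-0.18,0,0,-0.022,0,-0.12,0,-0.27,0,0,-0.015,0,-0.153,0,-0.355,0,0,-0.015,0,-0.153,0,-0.355,0],
)

```text
time_s: 10.2
position: [0.5575, -0.0208, 0.14]
tool_rot: [[0.946, -0.179, -0.27], [-0.172, -0.984, 0.049], [-0.274, 0.0, -0.962]]
ft_force: [-0.2, -0.7, -1.2]
grip_width: 0.0158
```

Run:
```python
from h import *
row([.5,0,.1])
grab('wrist','w5');grab('side','s5')
```

```text
t 10.2 p [ 0.5575 -0.0208  0.14  ] F [-0.2 -0.7 -1.2] w 0.0158
row [-0.1568 -0.0341  0.1832] [0. 0. 0.] dist 0.07307779655026198 ang 0.0
```

View pics/w5.png

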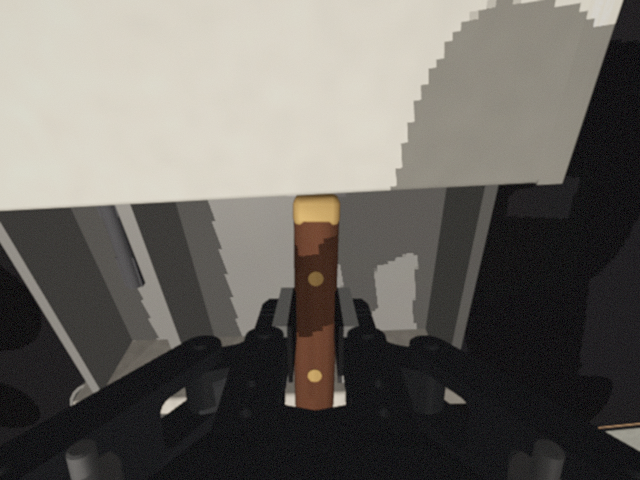

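View pics/s5.png

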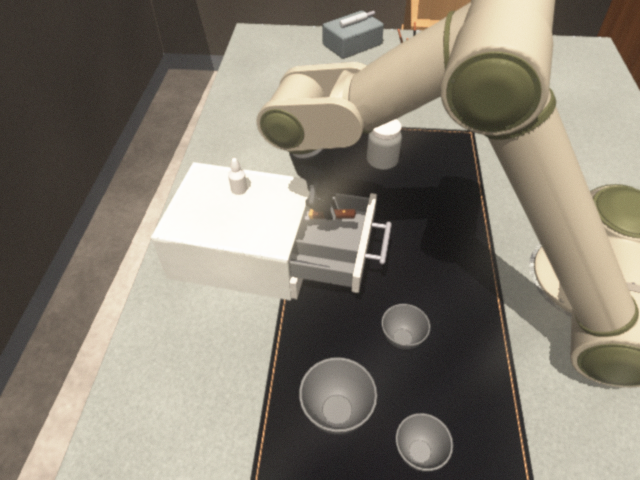

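The handle is up by about 16° with no contact force, and its collar at (316,208) is clear of the lip. Now I draw it out along its own slanted axis.

>>> step_arm(
  steps=[0,-0.07,0,0,0,0,0,0,-0.14,0,0,0,0,0,0,-0.21,0,0,0,0,0,0,-0.28,0,0,0,0,0,0,-0.28,0,0,0,0,0],
)

```text
time_s: 10.8
position: [0.4751, -0.0054, 0.1633]
tool_rot: [[0.946, -0.178, -0.271], [-0.171, -0.984, 0.049], [-0.275, -0.0, -0.961]]
ft_force: [0.1, -0.0, -0.8]
grip_width: 0.016
```

Run:
```python
from h import *
row([.5,0,.1])
grab('wrist','w6');grab('side','s6')
```

```text
t 10.8 p [ 0.4751 -0.0054  0.1633] F [ 0.1 -0.  -0.8] w 0.016
row [ 0.1336 -0.0326  0.1812] [0. 0. 0.] dist 0.06823292435772489 ang 0.0
```

View pics/w6.png

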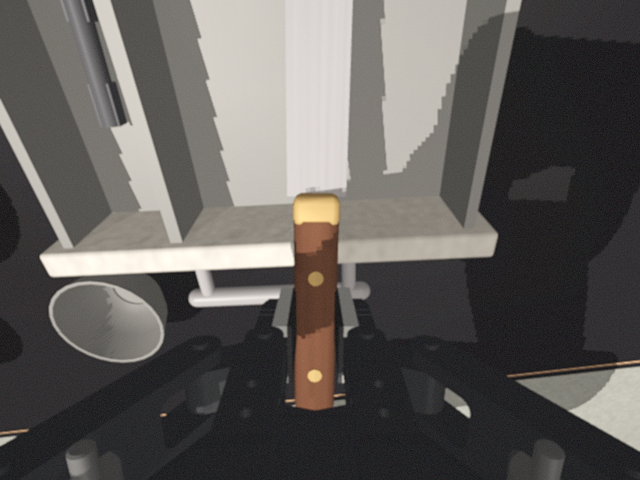

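View pics/s6.png

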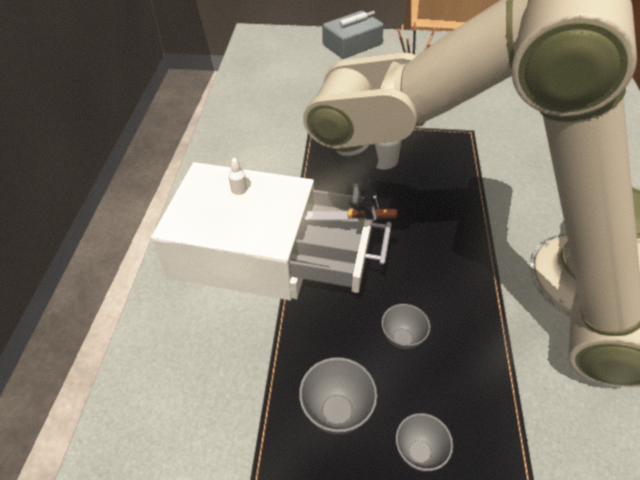

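Most of the blade is out and nothing is touched (forces about 0). I pull about 40 mm more, then go straight up.

>>> step_arm(
  steps=[0,-0.07,0,0,0,0,0,0,-0.135,0,0,0,0,0,0,-0.135,0,0,0,0,0,0,-0.17,0,-0.12,0,0,0,0,-0.22,0,-0.29,0,0,0,0,-0.22,0,-0.29,0,0,0,0,-0.22,0,-0.29,0,0,0],
)

```text
time_s: 11.6
position: [0.4397, 0.0006, 0.2649]
tool_rot: [[0.947, -0.179, -0.268], [-0.172, -0.984, 0.049], [-0.273, 0.0, -0.962]]
ft_force: [-0.2, -0.4, -2.1]
grip_width: 0.0155
```

Run:
```python
from h import *
s=env.observe();p=np.array(s['position']);T=np.array(s['tool_rot']);print(s['q'])
row([.5,0,.1])
im,d,c=grab('side','s7')
for r in imaging.pinpoint('side','spatula_tip')[:2]: print(r['score'],r['pixel'],px2w(r['pixel'],d,c))
im,d,c=grab('top','t7')
for r in imaging.pinpoint('top','spatula_tip')[:2]: print(r['score'],r['pixel'],px2w(r['pixel'],d,c))
im,d,c=grab('wrist','w7')
for t in ['spatula_tip','spatula_butt']:
  for r in imaging.pinpoint('wrist',t)[:2]: 
    P=px2w(r['pixel'],d,c); print(t,r['score'],r['pixel'],P,'tool',T.T@(P-p))
```

```text
[-14.73348207  16.88335764  80.59600782  -1.22983385  98.28758996
  85.55836997]
t 11.6 p [0.4397 0.0006 0.2649] F [-0.2 -0.4 -2.1] w 0.0155
row [ 0.3405 -0.0341  0.4747] [0. 0. 0.] dist 0.17556230571823192 ang 0.0
0.7 [321.5, 183.2] [ 0.57483122 -0.02165474  0.20725632]
0.22 [384.5, 240.6] [0.44361337 0.02442666 0.10285478]
```

View pics/w7.png

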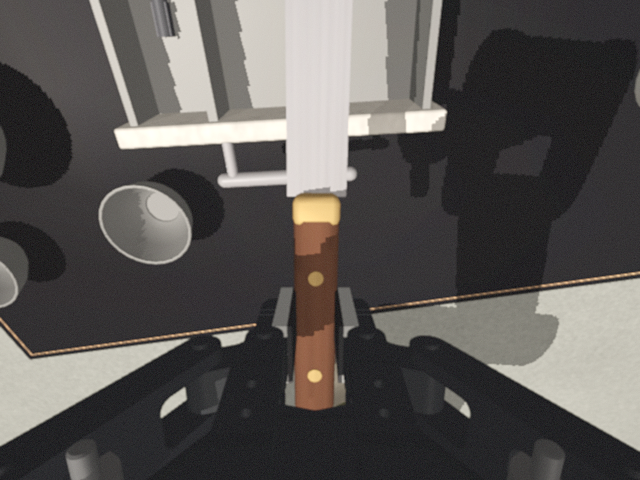

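View pics/s7.png

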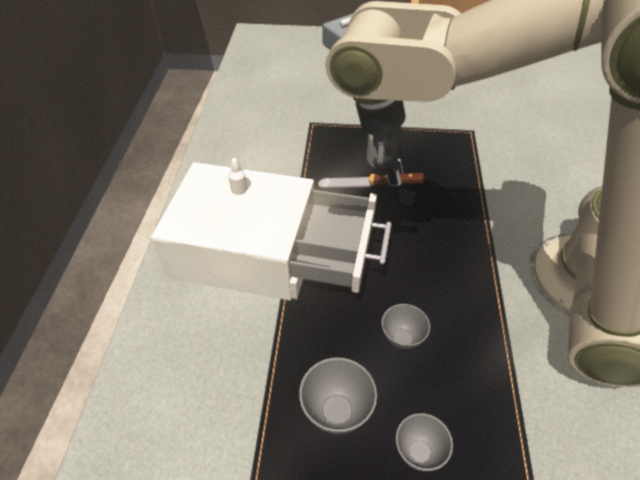

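The spatula is fully out and firmly held, with its tip at (0.575,-0.022,0.207). That matches the expected tool geometry. Next I carry it over the chosen bowl.

Run:
```python
from h import *
s=env.observe();p=np.array(s['position']);T=np.array(s['tool_rot'])
off=np.array([.153,0,.018])
print('tip now',p+T@off)
Tn=R.from_euler('z',36,degrees=True).as_matrix()@T
for z in (.20,.105):
    P=np.array([.516,.338,z])-Tn@off; print(P); row(P,Tn)
```

```text
tip now [ 0.57830998 -0.02450987  0.20424287]
[0.38801206 0.27639659 0.25964149]
t 11.95 p [0.4386 0.0009 0.2639] F [ 0.6  0.7 -1.1] w 0.016
row [-0.3132 -0.8734  0.1051] [-2.214e-01 -1.000e-04 -7.688e-01] dist 0.2801452083745726 ang 36.0
[0.38801206 0.27639659 0.16464149]
t 11.95 p [0.4386 0.0009 0.2639] F [ 0.6  0.7 -1.1] w 0.016
row [-0.2255 -0.8734  0.4094] [-2.214e-01 -1.000e-04 -7.688e-01] dist 0.2971741630122498 ang 36.0
```

>>> step_arm(
  steps=[0,-0.313,-0.873,0.105,-0.221,0,-0.769,0,-0.313,-0.873,0.105,-0.221,0,-0.769,0,-0.313,-0.873,0.105,-0.221,0,-0.769,0,-0.313,-0.873,0.105,-0.221,0,-0.769,0,-0.313,-0.873,0.105,-0.221,0,-0.769,0,-0.313,-0.873,0.105,-0.221,0,-0.769,0,-0.313,-0.873,0.105,-0.221,0,-0.769,0,-0.313,-0.873,0.105,-0.221,0,-0.769],
)

```text
time_s: 12.75
position: [0.3879, 0.2764, 0.2598]
tool_rot: [[0.866, 0.435, -0.248], [0.418, -0.9, -0.121], [-0.276, 0.001, -0.961]]
ft_force: [0.3, -0.2, -0.7]
grip_width: 0.0156
```

Run:
```python
from h import *
s=env.observe();p=np.array(s['position']);T=np.array(s['tool_rot']);print(s['q'])
off=np.array([.153,0,.018]); print('tip est',p+T@off)
P=np.array([.516,.338,.105])-T@off; row(P,T)
for cam in ['side','top']:
  im,d,c=grab(cam,cam[0]+'8')
  for r in imaging.pinpoint(cam,'spatula_tip')[:2]: print(r['score'],r['pixel'],px2w(r['pixel'],d,c))
```

```text
[21.78611959 20.90986941 75.3992197  -1.16458863 99.68476979 85.97804156]
tip est [0.51586627 0.33813963 0.20019601]
t 12.75 p [0.3879 0.2764 0.2598] F [ 0.3 -0.2 -0.7] w 0.0156
row [0.0878 0.0004 0.3049] [0. 0. 0.] dist 0.09519620330731351 ang 0.0
0.8 [339.9, 356.6] [0.51609793 0.33970096 0.19739324]
0.66 [168.9, 264.6] [0.52046409 0.33120749 0.20043561]
0.16 [366.6, 220.3] [ 0.61878905 -0.02689039  0.07489506]
```

View pics/t8.png

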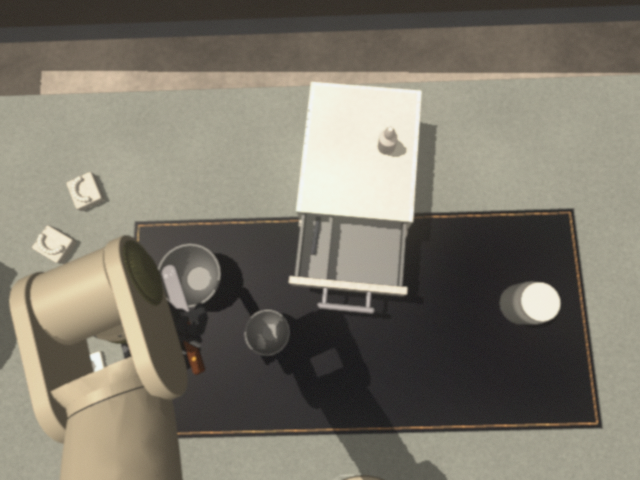

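View pics/s8.png

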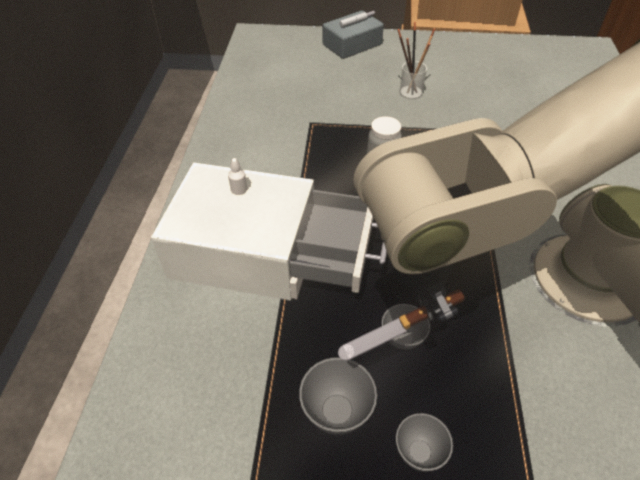

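All estimates of the tip agree on (0.516,0.339,0.20), right over the bowl's centre. Now I lower it by 95 mm.

>>> step_arm(
  steps=[0,0.03,0,0.1,0,0,0,0,0.06,0,0.2,0,0,0,0,0.088,0,0.305,0,0,0,0,0.088,0,0.305,0,0,0,0,0.088,0,0.305,0,0,0,0,0.088,0,0.305,0,0,0],
)

```text
time_s: 13.55
position: [0.3891, 0.2763, 0.1667]
tool_rot: [[0.867, 0.433, -0.245], [0.417, -0.901, -0.119], [-0.272, 0.001, -0.962]]
ft_force: [0.0, 0.9, 0.3]
grip_width: 0.0158
```

Run:
```python
from h import *
s=env.observe();p=np.array(s['position']);T=np.array(s['tool_rot']);print(s['time_s'],s['qvel'],s['ft_force'],s['grip_width'])
off=np.array([.153,0,.018]); print('tip est',p+T@off)
for cam in ['side','top']:
  im,d,c=grab(cam,cam[0]+'9')
  for r in imaging.pinpoint(cam,'spatula_tip')[:2]: print(cam,r['score'],r['pixel'],px2w(r['pixel'],d,c))
  for t,z in [('bowl_rim',.075),('drawer_handle',.098),('jar',.0),('dropper',.134)]:
    for r in imaging.pinpoint(cam,t)[:3]: print(cam,t,r['score'],r['pixel'],px2w(r['pixel'],d,c,z))
f=lambda p,z:px2w(p,None,c,z)
h=f((346.5,306.5),.103)
print('bar',h,R.from_euler('z',-YAW).apply(h-O))
im=cv2.imread('pics/t9.png'); cv2.imwrite('pics/t9c.png',np.hstack([cv2.resize(im[230:380,125:305],None,fx=2.2,fy=2.2),cv2.resize(im[180:330,270:450],None,fx=2.2,fy=2.2)]))
```

```text
13.55 [ 0.28604611 -0.16329011  0.0751769  -0.08744933 -0.55326772 -0.01772054] [0.02477715 0.91680505 0.26060848] 0.015843266645102185
tip est [0.51741733 0.33792232 0.10765915]
side 0.76 [336.8, 382.3] [0.51899582 0.33741275 0.10593481]
side 0.32 [339.7, 394.3] [0.51336645 0.31364121 0.00843215]
side bowl_rim 0.89 [339.6, 392.0] [0.51354358 0.3395183  0.075     ]
side bowl_rim 0.81 [423.2, 438.2] [0.37807017 0.40418457 0.075     ]
side bowl_rim 0.75 [334.5, 410.8] [0.51976949 0.37229163 0.075     ]
side drawer_handle 0.29 [337.1, 383.1] [0.51850129 0.33500312 0.098     ]
side jar 0.59 [380.6, 160.0] [ 0.44712156 -0.34294029  0.        ]
side dropper 0.57 [239.7, 193.5] [ 0.75047518 -0.05356567  0.134     ]
side dropper 0.57 [302.7, 207.9] [ 0.6137241  -0.02284197  0.134     ]
top 0.91 [182.7, 271.3] [0.53089909 0.3689607  0.02061604]
top bowl_rim 0.93 [268.1, 330.5] [0.40169868 0.17613374 0.075     ]
top bowl_rim 0.68 [189.9, 274.2] [0.51762807 0.33513153 0.075     ]
top drawer_handle 0.64 [356.3, 172.9] [ 0.71373    -0.00835963  0.098     ]
top drawer_handle 0.55 [348.7, 303.6] [0.44887361 0.01588896 0.098     ]
top jar 0.66 [518.6, 300.9] [ 0.44938278 -0.349236    0.        ]
top dropper 0.92 [386.4, 145.5] [ 0.75648449 -0.06861616  0.134     ]
bar [0.44322313 0.02038857 0.103     ] [-3.09594336e-01 -2.06613474e-04  1.03000000e-01]
```

View pics/t9c.png

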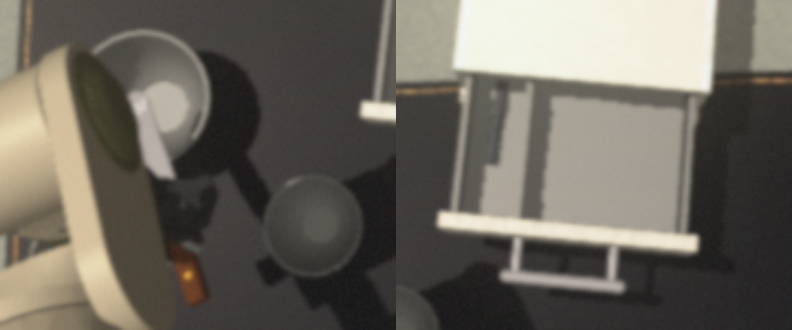

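View pics/s9.png

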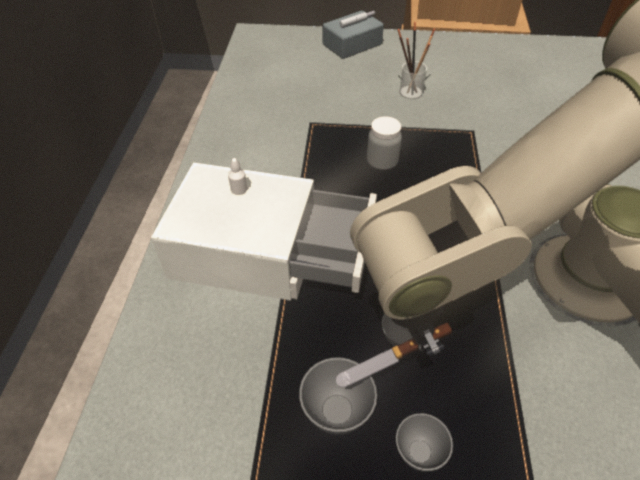

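The pictures show the blade tip at (345,380) in side, above the large bowl, with the handle clamped. The drawer travel reads between 0.123 and 0.126. I want to be sure it sits at the stop, so I'll measure the opening more precisely from existing pictures.

Run:
```python
from h import *
c=imaging.get_calibration('top')
def prof(fn,z,x0,x1,y0,y1):
    xs=np.arange(x0,x1,.0005); ys=np.arange(y0,y1,.001)
    im=cv2.GaussianBlur(cv2.cvtColor(cv2.imread(fn),cv2.COLOR_BGR2GRAY),(0,0),.5).astype(np.float32)
    q=np.array([[w2px(chest([x,y,z]),c) for y in ys] for x in xs],np.float32)
    v=cv2.remap(im,q[...,0],q[...,1],cv2.INTER_LINEAR).mean(1); return xs,v
def edges(fn,z,x0,x1,y0,y1,n=4):
    xs,v=prof(fn,z,x0,x1,y0,y1); g=np.gradient(v)
    i=sorted(np.argsort(-abs(g))); 
    from scipy.signal import find_peaks
    pk,_=find_peaks(abs(g),prominence=.8); pk=sorted(pk,key=lambda k:-abs(g[k]))[:n]
    return [(round(float(xs[k]),4),round(float(g[k]),1)) for k in sorted(pk)]
for fn in ['pics/top0.png','pics/top2.png','pics/t8.png','pics/t9.png']:
    print(fn)
    print(' chest front z.134',edges(fn,.134,-.16,-.12,-.03,.035,2))
    print(' chest back z.134',edges(fn,.134,.12,.155,-.08,.09,2))
    if 'top2' in fn: continue
    x0=-.24 if 'top0' in fn else -.30
    print(' panel z.120',edges(fn,.12,x0,x0+.06,-.09,-.045,4),edges(fn,.12,x0,x0+.06,.055,.09,4))
    print(' bar z.103',edges(fn,.103,x0-.025,x0+.01,-.03,.03,4))
```

```text
pics/top0.png
 chest front z.134 [(-0.1535, -4.4), (-0.138, 12.5)]
 chest back z.134 [(0.1385, -6.3)]
 panel z.120 [(-0.219, 5.1), (-0.2115, 11.7), (-0.198, -7.1)] [(-0.219, 4.5), (-0.211, 11.8), (-0.1975, -8.4)]
 bar z.103 [(-0.2515, 9.7), (-0.241, -10.0)]
pics/top2.png
 chest front z.134 [(-0.1535, -4.2), (-0.138, 12.1)]
 chest back z.134 [(0.1385, -6.3)]
pics/t8.png
 chest front z.134 [(-0.1535, -5.1), (-0.138, 12.2)]
 chest back z.134 [(0.1385, -6.3)]
 panel z.120 [(-0.291, -0.9), (-0.277, 13.3), (-0.263, -7.1)] [(-0.2765, 13.3), (-0.2625, -8.7)]
 bar z.103 [(-0.3165, 11.0), (-0.3065, -9.9)]
pics/t9.png
 chest front z.134 [(-0.1535, -5.2), (-0.138, 12.2)]
 chest back z.134 [(0.1385, -6.3)]
 panel z.120 [(-0.2915, -0.8), (-0.277, 13.2), (-0.263, -7.2)] [(-0.2765, 13.3), (-0.2625, -8.7)]
 bar z.103 [(-0.3165, 10.6), (-0.3065, -9.9)]
```

The drawer is at its stop: panel faces at chest x = -0.277 and -0.263, and the bar at -0.3115, which gives 0.125 m of travel. The tip is at about (0.518,0.338,0.107), against a bowl centre of (0.516,0.338) with its rim at 0.075. Handing in.

```bash
python3 -c "
from rig import close_job, env
s=env.observe(); print(s['time_s'],s['ft_force'],s['grip_width'])
print(close_job())"
```

```text
14.15 [ 0.37458356 -0.6512957   0.01329598] 0.01609523592985865
the job is handed in; nothing more can be done
None
```

The job is handed in, after 14.2 s of robot time, with the spatula held over the mixing bowl. I pulled the upper drawer to its stop and left it open, then gripped the handle at mid-length and raised it about 16°. The spatula came out along its own slant, and I carried it to the largest of the three bowls.

- **Drawer:** the last top picture puts the panel and bar at 0.125 m of travel, which is the stop. My earlier, rougher readings of 0.123 to 0.126 m disagreed slightly, so I re-measured.
- **Tip:** it is at about (0.518, 0.338, 0.107), within 2 mm of the bowl's centre and about 31 mm above the rim. The robot's pose and the side camera agree to about 2 mm. The top camera's depth at the tip hit the bowl's inside instead, so I left that reading out. The tip is the lowest point of the spatula.
- **Contact:** the wrist force at the end was under 1 N, so the spatula touches nothing. The grip is still closed on the handle at 16 mm. The highest force I read was about 44 N at the wrist, when I pressed the drawer against its stop to confirm it.
- **Other things:** the bowl and dropper bottle look unmoved in the pictures, and the carver is still in its drawer. I didn't re-measure the jar precisely, but the arm never touched it.

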